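Snap the rolling pin into its spring holder

TASK

Put the rolling pin away in its holder: lay it level between the two sprung steel arms and, with the gripper, press it straight down so that its bevelled ends push the arms apart and it snaps fully home in both cradles; do not let it drop in. Then let go, and leave the mug and the salt drum where they stand.

Things in the scene. Friction and masses are not known exactly. Their poses are not given: they have to be found in the camera images.
- rolling_pin: Loose rolling pin, 200 mm long, about 0.25 kg. Wooden barrel 40 mm thick, 150 mm long (grip across it at mid-length); blue octagonal end caps, 44 mm across flats, their last 8 mm bevelled from 44 down to 16 mm. Origin on its axis at mid-length (22 mm above the table as it lies); y axis along the pin. Either end may go to either side.
- pin_holder: Holder fixed to the table: wooden board 76 x 250 x 12 mm (local x, y, z), two grey 45-degree V cradles 12 mm wide at y = -84 and +84 mm, 69 mm tall, and at the two ends upright sprung steel arms 105 mm tall. The pin lies along the holder's y axis over the middle of the board; between the cradles there is only the board. Origin: centre of the underside; z up.
- home (a point): Point of the holder where the middle of the pin's axis is when it is fully home: 62 mm above the table, over the middle of the board. Axes as the holder's (y along the pin).
- clip_a (a joint): Sprung arm at the holder's +y end: outward angle, rad; 0 = at rest, stop at 0.25. Its black nose bar, 8 mm thick, is 79 mm above the table. The two noses stand 188 mm apart at rest, so each must give about 6 mm (0.1 rad) for the pin to pass; steel lips above flare to about 218 mm apart as a lead-in.
- clip_b (a joint): The same for the arm at the holder's -y end. Pressing the pin past both noses takes about 10 to 15 N in all; then the arms spring back over the upper bevels of the pin's ends and hold it down (about 0.02 rad remains in each).
- mug: White mug with dots, 87 x 121 x 97 mm, a bystander; origin at the centre of its underside.
- salt: Salt drum, white with a red lid, 61 mm diameter, 143 mm tall, a bystander; origin at the centre of its underside.

How it is judged:
On the way:
1. an arm is being spread by the pin while the gripper's fingers press or hold the pin (contact force between the fingers and rolling_pin above 1 N and value of joint any of clip_a, clip_b above 0.05 rad), for 0.02 s.
At the end, for the whole second after the job is handed in: The pin lies at rest in both cradles under both arms' noses: its middle within 4 mm of the home point in height and within 5 mm along and across the holder, its axis within 0.04 rad of the holder's (z of rolling_pin in the frame of home between -0.004 and 0.004 m and y of rolling_pin in the frame of home between -0.005 and 0.005 m and x of rolling_pin in the frame of home between -0.005 and 0.005 m and angle between the y axis of rolling_pin and the y axis of home, either way round below 0.04 rad and linear speed of rolling_pin below 0.02 m/s); the robot touches nothing.
It fails at once if the mug is shifted by more than 30 mm or tipped (distance of mug from where it was at the start of the episode above 0.03 m or angle between mug's own z axis and vertical above 0.4 rad).
It fails at once if the salt drum is shifted by more than 30 mm or tipped (distance of salt from where it was at the start of the episode above 0.03 m or angle between salt's own z axis and vertical above 0.4 rad).
It also fails if it takes over 40 s, if anything falls off the work surface, if the arm or the gripper's body presses on something with over 40 N, if the wrist force passes 120 N, or if a joint passes its speed limit or range.

ROBOT

A 6-joint arm with a two-finger parallel gripper is mounted at the origin on a cart in front of the work surface, level with it; the furniture and walls round the work are solid. World frame = base frame: x ahead of the robot, y to its left, z up, the work surface at z = 0. Lengths are in m, angles in rad, forces in N, time in s.
With the tool pointing down it reaches from about 0.15 to 0.775 m from the base axis. Payload 6.1 kg.
Tool frame: the origin (TCP) lies at the very end of the fingers, on their centre line; the grasp point (between the pads) lies 19 mm behind it; z points along the fingers, y is the line along which they close (so a half turn about z gives the same grasp; the last joint's range is limited). The gripper opens to 85 mm and grips with 20 to 120 N. Pads are 22 mm wide; open, the fingers measure 114 mm over their backs; the gripper's body (76 mm by 85 mm) begins 54 mm behind the grasp point. The pads swing forward as they close: fully open they stand 13 mm farther back than shut.
Start: joints at [-1.287, 0.126, -0.04, 1.405, 0, 1.571], TCP at [0.147, -0.504, 0.192] pointing down, gripper open.
Joint ranges: [-2.72, 2.72], [-0.95, 1.95], [-1.27, 1.35], [-1.78, 2.02], [-1.46, 1.47], [-3.14, 3.14]. Speed limits (rad/s): [2.39, 2.39, 3.01, 3.14, 3.14, 3.14].

INTERFACE

Orientations are given as a 3x3 rotation matrix whose columns are the frame's x, y, z axes.
In Python, from plant import observe, snapshot, close_job gives the robot as it stands.
- The arm moves only by the shell command python3 -m jog 'ROWS' [OPENING] [FORCE]. ROWS is JSON, a list of rows, each a list of 6 numbers: the shift along the world's x, y, z in cm, then the turn, a rotation vector about the world's x, y, z in rad. In form: [[tx, ty, tz, wx, wy, wz], ...]. A call has 1 to 5 rows; each row shifts and turns the commanded pose from where the row before left it; what a row does not reach is not made up. A row lasts 1/8 s, in which the tool goes at most 62.5 mm and 10.7 degrees, less where a joint would pass 70% of its speed; a pose out of reach is approached as far as the arm can. A call with a gripper value outside its range is refused whole. OPENING is the opening in per cent of the stroke, from 0 (shut) to 100 (fully open), set as the call begins (- or left out, the last holds). The fingers move at their own pace and stop on an object; FORCE is the grip in N (left out, the last holds). Time passes only in rows, so rows that do not move let the fingers close. It gives the time, the measured TCP pose, the force, the opening and the grip force at its end, in the units of the state.
- observe(): the state, without advancing time (a new reading comes with each control period).
- snapshot(name): name is "scene" or "top" or "wrist"; returns a dict with "img" (420x560x3 uint8, blue, green, red), "vertical_fov" (degrees; the focal length in pixels is half the picture's height over the tangent of half this angle, whatever the lens; pixels are square), "cx", "cy" (the principal point, pixels), "R" (3x3) and "t" (3): a world point X has camera coordinates R X + t; the wrist camera has in their place "T_tool_cam" (4x4, takes a point from camera to tool coordinates, whose origin is the TCP and whose axes are the flange's). Camera axes: x right, y down, z forward; pixel columns grow to the right and rows downward; lengths in m; the calibration is good to about 2 mm. A picture is of the moment at which its call begins: read the wrist's pose just before it. There is no depth.
- close_job(): hands the job in; it is judged then, once.
The state is a dict: "time_s": time; "q": joint angles; "qvel": joint speeds; "joint_efforts": joint torques, N m; "tcp_pos": TCP position; "tcp_rot": TCP orientation; "wrist_force": force on the tool from outside, world axes, zero at the start; "moment": the same for the moment, N m; "finger_gap": finger opening in m; "finger_force": force on a finger pad.
Only numpy, scipy, OpenCV 4.12 (cv2) and the standard library are available. Lean on these libraries where they do the work, as an engineer would, in place of code of your own. Each camera call takes 0.05 s, during which the arm holds its last target. There are 200 camera calls.

## Working session

There is one attempt and no reset: what is moved stays moved. The work goes in short steps, Python scripts to look and compute and a shell command to move; the robot and the scene stay as the last step left them, time stands still between calls to the robot, and variables do not carry over. Pictures are saved under pics/ and viewed, at most 13 in all, crops included, and the job is handed in when it is done.

```bash
mkdir -p pics; python3 - <<'E'
from plant import observe,snapshot
import cv2,pickle
d={}
for n in("scene","top"):
    s=snapshot(n);d[n]=s;cv2.imwrite(f"pics/{n}0.png",s["img"]);print(n,s["vertical_fov"],s["cx"],s["cy"],s["R"],s["t"])
pickle.dump(d,open("s0.pkl","wb"))
o=observe();print(o["time_s"],o["tcp_pos"],o["tcp_rot"],o["finger_gap"],o["wrist_force"])
E
```

```text
scene 44.78707307046975 278.01514113332126 203.5409007610137 [[ 0.70230863 -0.71140442  0.02581344]
 [-0.27109995 -0.30081076 -0.91434004]
 [ 0.65823051  0.63515088 -0.4041237 ]] [-0.40900876  0.20591525  1.08698037]
top 48.736969801467836 276.26507846181914 213.05087521749522 [[ 0.0041414  -0.99977093 -0.02099835]
 [-0.99521694 -0.0020712  -0.09766753]
 [ 0.09760167  0.0213024  -0.99499755]] [-0.00866641  0.53723184  1.20751445]
0.1 [ 0.14689765 -0.50361191  0.1915019 ] [[ 9.60000406e-01  2.79998352e-01 -3.79133997e-04]
 [ 2.79998608e-01 -9.59999423e-01  1.37357604e-03]
 [ 2.06306100e-05 -1.42479055e-03 -9.99998985e-01]] 0.08538467196190205 [0.62329883 0.52759757 0.1455029 ]
```

View pics/top0.png

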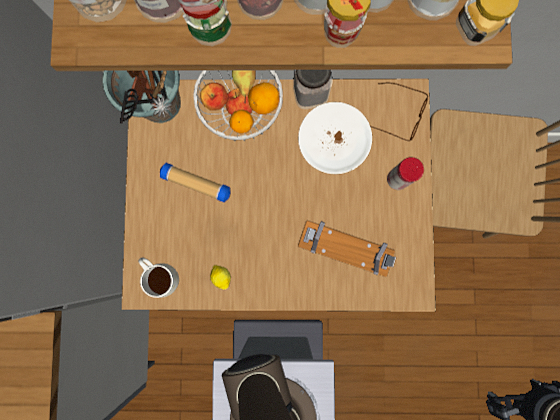

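View pics/scene0.png

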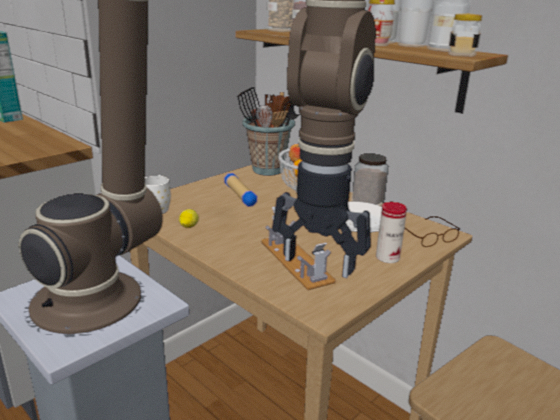

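Top view: the pin runs from (165,172) to (223,193). The holder's board is centred near (347,248), from (305,232) to (392,263). The mug is at (158,280) and the salt drum at (405,172). The gripper is at right, over (510,400).

```bash
cat > h.py <<'E'
import numpy as np,cv2
from plant import observe,snapshot
def cam(s,o=None):
    f=s["img"].shape[0]/2/np.tan(np.radians(s["vertical_fov"])/2)
    if "R" in s and s["R"] is not None: R=np.array(s["R"]);t=np.array(s["t"])
    else:
        T=np.eye(4);T[:3,:3]=o["tcp_rot"];T[:3,3]=o["tcp_pos"]
        W=np.linalg.inv(T@np.array(s["T_tool_cam"]));R=W[:3,:3];t=W[:3,3]
    return f,s["cx"],s["cy"],R,t
def ray(c,uv,z):
    f,cx,cy,R,t=c;d=R.T@np.array([(uv[0]-cx)/f,(uv[1]-cy)/f,1]);C=-R.T@t
    return C+d*(z-C[2])/d[2]
def blobs(m,amin=30):
    n,l,st,ce=cv2.connectedComponentsWithStats(m.astype(np.uint8))
    return sorted([(st[i][4],ce[i],st[i],l==i) for i in range(1,n) if st[i][4]>amin],key=lambda b:-b[0])
E
python3 - <<'E'
import pickle;from h import *
s=pickle.load(open("s0.pkl","rb"))["top"];c=cam(s)
h=cv2.cvtColor(s["img"],cv2.COLOR_BGR2HSV);H,S,V=cv2.split(h)
b=blobs((H>105)&(H<130)&(S>150)&(V>60))
P=[]
for x in b[:4]: p=ray(c,x[1],0.026);P.append(p);print("blue",x[0],x[1],p)
a=P[0]-P[1];print("pin",(P[0]+P[1])/2,np.linalg.norm(a),np.arctan2(a[1],a[0]))
m=(H>7)&(H<15)&(S>150);m[:200]=0;m[300:]=0;m[:,:280]=0;m[:,420:]=0
x=blobs(m)[:4]
for q in x: print("board",q[0],q[1],q[2])
pts=np.argwhere(np.any([q[3] for q in x],axis=0))[:,::-1].astype(np.float32)
w=np.array([ray(c,p,.012)[:2] for p in pts],np.float32);r=cv2.minAreaRect(w);print(r)
E
```

```text
blue 149 [223.58389262 193.22147651] [0.59036466 0.13440648 0.026     ]
blue 103 [164.16504854 170.44660194] [0.65221516 0.29618723 0.026     ]
pin [0.62128991 0.21529686 0.026     ] 0.1732007416981331 -1.935960879106656
board 397 [341.60201511 245.98488665] [320 233  49  28 397]
board 102 [360.57843137 257.31372549] [351 248  20  20 102]
board 46 [370.95652174 262.76086957] [368 252   7  19  46]
board 36 [304.         244.72222222] [299 241  13   9  36]
((0.4517167806625366, -0.1730121225118637), (0.20738346874713898, 0.07345247268676758), 71.7750244140625)
```

```bash
python3 -m jog '[[2.5,4,2,0,0,0.11],[3,4,2,0,0,0.115],[3,4,2,0,0,0.115],[3,4,2,0,0,0.115],[3,4,2,0,0,0.115]]' 100; python3 -m jog '[[3,4,1,0,0,0.115],[3,4,0,0,0,0.115],[3,4,0,0,0,0.115],[0,0,0,0,0,0],[0,0,0,0,0,0]]'
python3 - <<'E'
from h import *;import pickle
o=observe();s=snapshot("wrist");pickle.dump((o,s),open("w1.pkl","wb"));cv2.imwrite("pics/w1.png",s["img"]);print(o["tcp_pos"],o["q"],o["wrist_force"],s["T_tool_cam"],s["vertical_fov"])
E
```

```text
time_s: 0.72
tcp_pos: [0.2925, -0.3025, 0.2926]
tcp_rot: [[0.655, 0.756, -0.0], [0.756, -0.655, 0.0], [0.0, -0.0, -1.0]]
wrist_force: [0.8, -0.5, 0.1]
finger_gap: 0.085
finger_force: 0.0
time_s: 1.35
tcp_pos: [0.3818, -0.1839, 0.3019]
tcp_rot: [[0.363, 0.932, -0.001], [0.932, -0.363, -0.0], [-0.0, -0.001, -1.0]]
wrist_force: [-0.2, -0.7, -0.8]
finger_gap: 0.0852
finger_force: 0.0
[ 0.38178975 -0.18394681  0.3019412 ] [-4.48694229e-01 -3.91680662e-02  2.89689580e-02  1.63964048e+00
 -3.65705586e-04  1.49393313e+00] [-0.23381217 -0.68536357 -0.82747953] [[-2.15442939e-04 -9.50673737e-01 -3.10192519e-01  7.86573162e-02]
 [ 9.99999968e-01 -1.63225368e-04 -1.94295018e-04 -4.67739054e-04]
 [ 1.34079883e-04 -3.10192551e-01  9.50673742e-01 -1.81478835e-01]
 [ 0.00000000e+00  0.00000000e+00  0.00000000e+00  1.00000000e+00]] 64.27453178839805
```

View pics/w1.png

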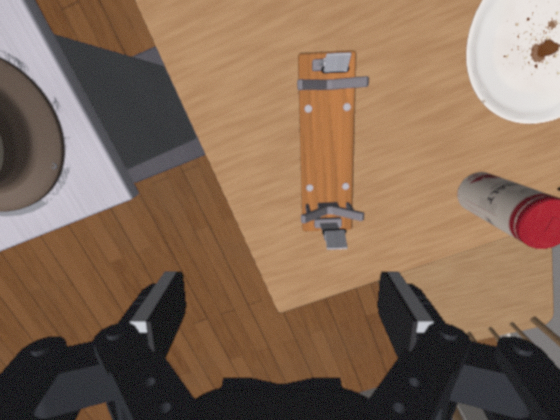

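The holder is seen from above. The board spans about (298,52) to (353,231), with four screws at (308,109), (347,107), (310,188) and (346,186). The cradles are at rows 83 and 212, and the steel arms are at both ends. The salt drum is at upper right.

```bash
python3 - <<'E'
import pickle;from h import *
o,s=pickle.load(open("w1.pkl","rb"));c=cam(s,o)
g=s["img"];H,S,V=cv2.split(cv2.cvtColor(g,cv2.COLOR_BGR2HSV))
m=(H>7)&(H<16)&(S>165)&(V>120);m[:45]=0;m[240:]=0;m[:,:290]=0;m[:,362:]=0
x=[q for q in blobs(m,40)];print([(q[0],list(q[2][:4])) for q in x])
pts=np.argwhere(np.any([q[3] for q in x],axis=0))[:,::-1]
w=np.array([ray(c,p,.012)[:2]*1000 for p in pts],np.float32);r=cv2.minAreaRect(w);print(r)
sc=[]
for u,v in((308,109),(347,107),(310,188),(346,186)):
    p=g[v-6:v+7,u-6:u+7].min(2).astype(float);k=np.where(p>p.max()*.75,p,0);yy,xx=np.mgrid[v-6:v+7,u-6:u+7]
    q=ray(c,((xx*k).sum()/k.sum(),(yy*k).sum()/k.sum()),.0135);sc.append(q);print(q)
sc=np.array(sc);d=sc[0]-sc[2]+sc[1]-sc[3];print("screws",sc.mean(0),np.degrees(np.arctan2(d[1],d[0])),np.linalg.norm(sc[0]-sc[2]),np.linalg.norm(sc[0]-sc[1]))
E
```

```text
[]Traceback (most recent call last):
  File "<stdin>", line 7, in <module>
cv2.error: OpenCV(4.12.0) /io/opencv/modules/imgproc/src/convhull.cpp:143: error: (-215:Assertion failed) total >= 0 && (depth == CV_32F || depth == CV_32S) in function 'convexHull'
```

```bash
python3 - <<'E'
import pickle;from h import *
o,s=pickle.load(open("w1.pkl","rb"));c=cam(s,o)
g=s["img"];H,S,V=cv2.split(cv2.cvtColor(g,cv2.COLOR_BGR2HSV))
for u,v in((328,140),(325,180),(270,140),(400,150)):print(H[v,u],S[v,u],V[v,u])
m=(H>7)&(H<16)&(S>160);m[:45]=0;m[240:]=0;m[:,:290]=0;m[:,362:]=0
x=[q for q in blobs(m,40)];print([(q[0],list(q[2][:4])) for q in x])
if x:
    pts=np.argwhere(np.any([q[3] for q in x],axis=0))[:,::-1]
    w=np.array([ray(c,p,.012)[:2]*1000 for p in pts],np.float32);r=cv2.minAreaRect(w);print(r)
sc=[]
for u,v in((308,109),(347,107),(310,188),(346,186)):
    p=g[v-6:v+7,u-6:u+7].min(2).astype(float);k=np.where(p>p.max()*.75,p,0);yy,xx=np.mgrid[v-6:v+7,u-6:u+7]
    q=ray(c,((xx*k).sum()/k.sum(),(yy*k).sum()/k.sum()),.0135);sc.append(q);print(q)
sc=np.array(sc);d=sc[0]-sc[2]+sc[1]-sc[3];print("screws",sc.mean(0),np.degrees(np.arctan2(d[1],d[0])),np.linalg.norm(sc[0]-sc[2]),np.linalg.norm(sc[0]-sc[1]))
E
```

```text
13 152 176
13 153 168
15 108 181
14 109 183
[]
[ 0.43901308 -0.13365257  0.0135    ]
[ 0.4880625  -0.15059907  0.0135    ]
[ 0.40366346 -0.23794863  0.0135    ]
[ 0.45262234 -0.25437176  0.0135    ]
screws [ 0.44584035 -0.19414301  0.0135    ] 71.2105118414465 0.11012385525117786 0.05189440486406325
```

```bash
python3 -m jog '[[2.7,4.2,0,0,0,0],[2.7,4.2,0,0,0,0],[2.7,4.2,0,0,0,0],[2.7,4.2,0,0,0,0],[2.7,4.2,-1,0,0,0]]' >/dev/null; python3 -m jog '[[2.7,4.2,-2,0,0,0],[2.7,4.2,-2,0,0,0],[2.7,4.2,-2,0,0,0],[0,0,0,0,0,0],[0,0,0,0,0,0]]'
python3 - <<'E'
from h import *;import pickle
def board(s,c):
    H,S,V=cv2.split(cv2.cvtColor(s["img"],cv2.COLOR_BGR2HSV))
    m=(H>7)&(H<16)&(S>135);m[:45]=0;m[240:]=0;m[:,:285]=0;m[:,365:]=0
    pts=np.argwhere(np.any([q[3] for q in blobs(m,60)],axis=0))[:,::-1]
    print("board",cv2.minAreaRect(np.array([ray(c,p,.012)[:2]*1000 for p in pts],np.float32)))
o,s=pickle.load(open("w1.pkl","rb"));board(s,cam(s,o))
o=observe();s=snapshot("wrist");pickle.dump((o,s),open("w2.pkl","wb"));cv2.imwrite("pics/w2.png",s["img"])
c=cam(s,o);H,S,V=cv2.split(cv2.cvtColor(s["img"],cv2.COLOR_BGR2HSV))
P=[]
for x in blobs((H>105)&(H<130)&(S>150)&(V>60),200)[:4]: p=ray(c,x[1],.03);P.append(p);print("blue",x[0],x[1],p)
a=P[0]-P[1];print("pin",(P[0]+P[1])/2,np.linalg.norm(a),np.degrees(np.arctan2(a[1],a[0])))
E
```

```text
time_s: 2.65
tcp_pos: [0.598, 0.1505, 0.2321]
tcp_rot: [[0.365, 0.931, -0.001], [0.931, -0.365, -0.001], [-0.001, -0.0, -1.0]]
wrist_force: [-0.3, -0.2, 0.3]
finger_gap: 0.0857
finger_force: 0.0
board ((445.2470703125, -193.3653106689453), (245.96636962890625, 74.42733001708984), 71.00373077392578)
blue 847 [280.33175915  23.80401417] [0.65215239 0.29274876 0.03      ]
blue 511 [281.5146771  187.64383562] [0.59020642 0.13162071 0.03      ]
pin [0.6211794  0.21218474 0.03      ] 0.17262546261958361 68.97065347397739
```

View pics/w2.png

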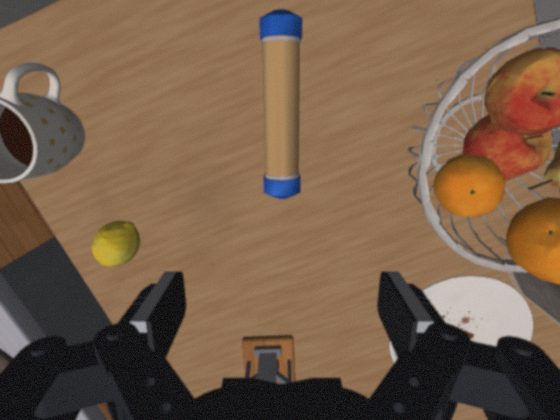

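```bash
python3 - <<'E'
from h import *;import pickle
o,s=pickle.load(open("w2.pkl","rb"));c=cam(s,o)
H,S,V=cv2.split(cv2.cvtColor(s["img"],cv2.COLOR_BGR2HSV))
m=((H>105)&(H<130)&(S>130)).astype(int)
col=m[:,272:290].mean(1);r=np.where(col>.5)[0];print(r.min(),[ (r[i],r[i+1]) for i in range(len(r)-1) if r[i+1]-r[i]>5],r.max())
g=[(r[i],r[i+1]) for i in range(len(r)-1) if r[i+1]-r[i]>50][0]
A=ray(c,(280.5,g[0]+.5),.043);B=ray(c,(281.5,g[1]-.5),.043)
ctr=(A+B)/2;print(A,B,np.linalg.norm(A-B),ctr,np.degrees(np.arctan2(*(A-B)[1::-1])));print((ctr[:2]-o["tcp_pos"][:2])*100)
E
```

```text
11 [(np.int64(34), np.int64(181))] 196
[0.64796012 0.2815228  0.043     ] [0.59447412 0.14253602 0.043     ] 0.1489230604289471 [0.62121712 0.21202941 0.043     ] 68.95187923861293
[2.31690433 6.15677688]
```

```bash
python3 -m jog '[[1.2,3.1,-2,0,0,0.006],[1.1,3.1,-3,0,0,0],[0,0,-5,0,0,0],[0,0,-5,0,0,0],[0,0,-4,0,0,0]]' 100; python3 -m jog '[[0,0,-2.8,0,0,0],[0,0,-1,0,0,0],[0,0,0,0,0,0]]'; python3 -m jog '[[0,0,0,0,0,0],[0,0,0,0,0,0],[0,0,0,0,0,0],[0,0,0,0,0,0],[0,0,0,0,0,0]]' 0 100;python3 -m jog '[[0,0,0,0,0,0],[0,0,0,0,0,0]]'
```

```text
time_s: 3.32
tcp_pos: [0.6209, 0.2122, 0.0417]
tcp_rot: [[0.36, 0.933, 0.001], [0.933, -0.36, 0.0], [0.0, 0.001, -1.0]]
wrist_force: [0.2, -0.4, 0.4]
finger_gap: 0.0856
finger_force: 0.0
time_s: 3.7
tcp_pos: [0.6213, 0.2131, 0.0051]
tcp_rot: [[0.359, 0.933, 0.001], [0.933, -0.359, 0.0], [0.0, 0.001, -1.0]]
wrist_force: [0.7, 0.8, -0.3]
finger_gap: 0.0855
finger_force: 0.0
time_s: 4.32
tcp_pos: [0.621, 0.2141, 0.0042]
tcp_rot: [[0.358, 0.934, -0.0], [0.934, -0.358, -0.0], [-0.0, -0.0, -1.0]]
wrist_force: [-0.6, 0.1, -0.4]
finger_gap: -0.0001
finger_force: 0.0
time_s: 4.58
tcp_pos: [0.621, 0.214, 0.0041]
tcp_rot: [[0.358, 0.934, -0.0], [0.934, -0.358, -0.0], [-0.0, -0.0, -1.0]]
wrist_force: [-0.1, 0.5, -0.1]
finger_gap: -0.0
finger_force: 0.0
```

```bash
python3 - <<'E'
from h import *;import pickle
o=observe();s=snapshot("wrist");t=snapshot("top");pickle.dump((o,s,t),open("w3.pkl","wb"));cv2.imwrite("pics/w3.png",np.hstack([cv2.resize(s["img"],(400,300)),cv2.resize(t["img"][100:310,120:400],(400,300))]))
E
```

```text
(no output)
```

View pics/w3.png

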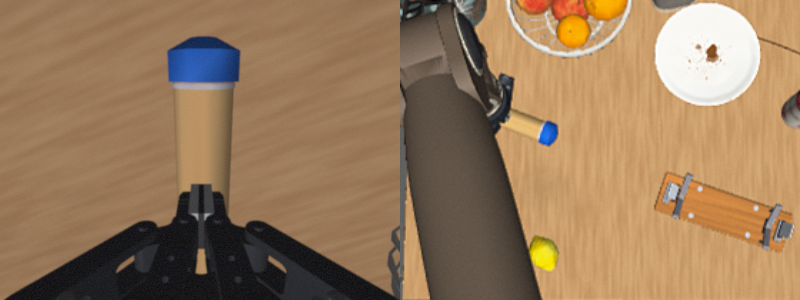

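The wrist picture shows the shut fingers above or over the barrel, and the pin has not obviously moved. I'll look at the wrist view at full size.

```bash
python3 - <<'E'
from h import *;import pickle
o,s,t=pickle.load(open("w3.pkl","rb"))
q=snapshot("scene")["img"]
cv2.imwrite("pics/w3b.png",np.hstack([cv2.resize(s["img"][200:420,180:400],(400,400),interpolation=2),cv2.resize(q[130:250,180:300],(400,400),interpolation=2)]))
c=cam(s,o);H,S,V=cv2.split(cv2.cvtColor(s["img"],cv2.COLOR_BGR2HSV))
for x in blobs((H>105)&(H<130)&(S>150)&(V>60),200): print(x[0],x[1],x[2],ray(c,x[1],.03))
c=cam(t);H,S,V=cv2.split(cv2.cvtColor(t["img"],cv2.COLOR_BGR2HSV))
for x in blobs((H>105)&(H<130)&(S>150)&(V>60),40): print(x[0],x[1],ray(c,x[1],.026))
print(o["q"],o["joint_efforts"])
E
```

```text
5302 [284.58525085  85.75386647] [ 236   53   99   62 5302] [0.65204886 0.29254413 0.03      ]
149 [223.58389262 193.22147651] [0.59036466 0.13440648 0.026     ]
[ 3.31906651e-01  4.28070555e-01 -5.72480907e-02  1.08563914e+00
  7.29519728e-06  2.26866434e+00] [ 8.79274477e-03 -6.09452820e+01  3.36233318e+01  3.52074967e-03
  4.21143459e-04  3.76201768e-06]
```

View pics/w3b.png

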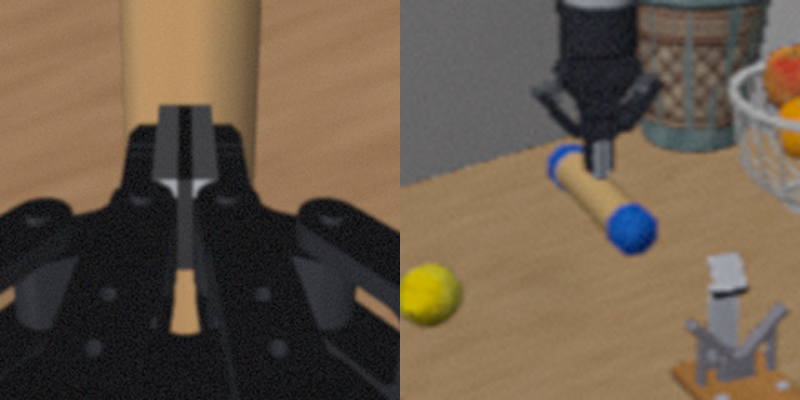

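The pin hasn't moved. The shut fingertips seem to end just above the barrel, although the TCP reads 4 mm. I'll check the tip height in the scene view.

```bash
python3 - <<'E'
from h import *;import pickle
s=snapshot("scene");f,cx,cy,R,t=cam(s);o=observe()
P=lambda X:(lambda c:(round(cx+f*c[0]/c[2],1),round(cy+f*c[1]/c[2],1)))(R@np.array(X)+t)
x,y,_=o["tcp_pos"]
for z in(.004,.022,.042,.05,.06,.09):print("scene",z,P([x,y,z]))
print("pin ends",P([.652,.2927,.022]),P([.590,.1325,.022]))
w=pickle.load(open("w3.pkl","rb"));c=cam(w[1],w[0]);f,cx,cy,R,t=c
for z in(.004,.03,.05):
  for k in(0,.011):print("wrist",z,k,P([x+.358*k,y+.934*k,z]))
E
```

```text
scene 0.004 (np.float64(238.9), np.float64(194.0))
scene 0.022 (np.float64(238.9), np.float64(188.8))
scene 0.042 (np.float64(238.9), np.float64(183.0))
scene 0.05 (np.float64(238.9), np.float64(180.6))
scene 0.06 (np.float64(238.8), np.float64(177.6))
scene 0.09 (np.float64(238.8), np.float64(168.7))
pin ends (np.float64(230.2), np.float64(179.8)) (np.float64(249.0), np.float64(198.9))
wrist 0.004 0 (np.float64(282.3), np.float64(240.1))
wrist 0.004 0.011 (np.float64(282.3), np.float64(222.6))
wrist 0.03 0 (np.float64(282.4), np.float64(260.2))
wrist 0.03 0.011 (np.float64(282.4), np.float64(240.6))
wrist 0.05 0 (np.float64(282.5), np.float64(280.2))
wrist 0.05 0.011 (np.float64(282.6), np.float64(258.5))
```

```bash
python3 -m jog '[[0,0,4,0,0,0],[0,0,4,0,0,0],[0,0,0,0,0,0]]' | head -2
python3 - <<'E'
from h import *
o=observe();s=snapshot("wrist");q=snapshot("scene");print(o["tcp_pos"])
cv2.imwrite("pics/w4.png",np.hstack([cv2.resize(s["img"][200:420,180:400],(400,400),interpolation=2),cv2.resize(q["img"][100:220,180:300],(400,400),interpolation=2)]))
f,cx,cy,R,t=cam(q)
P=lambda X:(lambda c:(round(cx+f*c[0]/c[2],1),round(cy+f*c[1]/c[2],1)))(R@np.array(X)+t)
x,y,_=o["tcp_pos"]
for z in(.084,.10,.12,.14):print("scene",z,P([x,y,z]))
E
```

```text
time_s: 5.15
tcp_pos: [0.6232, 0.2148, 0.0883]
[0.62324567 0.21476196 0.0883007 ]
scene 0.084 (np.float64(239.2), np.float64(170.3))
scene 0.1 (np.float64(239.1), np.float64(165.4))
scene 0.12 (np.float64(239.1), np.float64(159.4))
scene 0.14 (np.float64(239.1), np.float64(153.2))
```

View pics/w4.png

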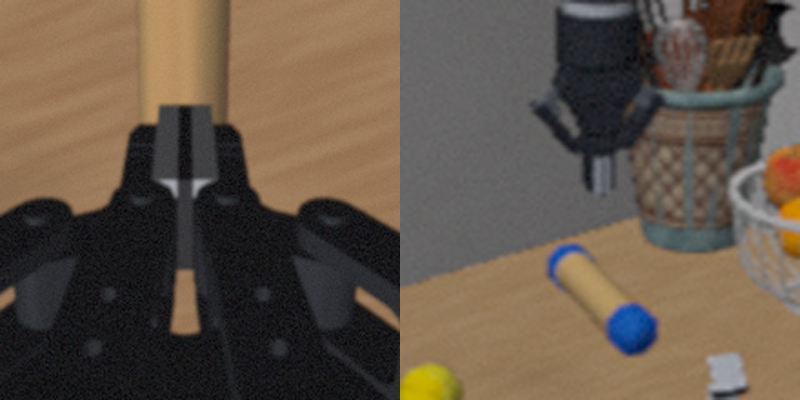

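The shut fingertips stand about 38–40 mm above the reported TCP: the scene view puts the tip at z≈0.124 with the TCP at 0.088. I'll use that offset, open the fingers and go lower while watching the force.

```bash
python3 -m jog '[[-0.2,-0.3,0,0,0,0],[0,0,0,0,0,0],[0,0,0,0,0,0],[0,0,0,0,0,0],[0,0,0,0,0,0]]' 100; python3 -m jog '[[0,0,-4,0,0,0],[0,0,-4,0,0,0],[0,0,-2,0,0,0],[0,0,0,0,0,0]]';python3 -m jog '[[0,0,-1,0,0,0],[0,0,-0.7,0,0,0],[0,0,-0.7,0,0,0],[0,0,0,0,0,0]]'
```

```text
time_s: 5.88
tcp_pos: [0.619, 0.211, 0.0841]
tcp_rot: [[0.358, 0.934, -0.0], [0.934, -0.358, -0.0], [-0.0, -0.0, -1.0]]
wrist_force: [0.9, -0.1, 0.2]
finger_gap: 0.0854
finger_force: 0.0
time_s: 6.38
tcp_pos: [0.6175, 0.2105, -0.0177]
tcp_rot: [[0.358, 0.934, -0.004], [0.934, -0.358, -0.001], [-0.002, -0.003, -1.0]]
wrist_force: [-0.1, 0.6, 1.2]
finger_gap: 0.0857
finger_force: 0.0
time_s: 6.88
tcp_pos: [0.6185, 0.2109, -0.0404]
tcp_rot: [[0.358, 0.934, -0.001], [0.934, -0.358, -0.0], [-0.001, -0.001, -1.0]]
wrist_force: [0.4, 0.8, -0.4]
finger_gap: 0.0856
finger_force: 0.0
```

```bash
python3 -m jog '[[0.2,0.1,0.2,0,0,0],[0,0,0,0,0,0],[0,0,0,0,0,0],[0,0,0,0,0,0],[0,0,0,0,0,0]]' 0 100;python3 -m jog '[[0,0,0,0,0,0],[0,0,0,0,0,0]]'
```

```text
time_s: 7.5
tcp_pos: [0.6216, 0.2122, -0.0369]
tcp_rot: [[0.358, 0.934, 0.002], [0.934, -0.358, 0.001], [0.001, 0.001, -1.0]]
wrist_force: [-0.7, 1.0, 5.6]
finger_gap: 0.0377
finger_force: 100.9
time_s: 7.75
tcp_pos: [0.6216, 0.2122, -0.0369]
tcp_rot: [[0.358, 0.934, 0.001], [0.934, -0.358, 0.001], [0.001, 0.001, -1.0]]
wrist_force: [-0.3, -1.0, 5.5]
finger_gap: 0.0378
finger_force: 100.9
```

```bash
python3 -m jog '[[0,0,2,0,0,0],[0,0,4,0,0,0],[0,0,5,0,0,0],[0,0,5,0,0,0],[0,0,0,0,0,0]]'
python3 - <<'E'
from h import *;import pickle
o=observe();s=snapshot("wrist");t=snapshot("top");pickle.dump((o,s,t),open("w5.pkl","wb"))
cv2.imwrite("pics/w5.png",s["img"])
H,S,V=cv2.split(cv2.cvtColor(s["img"],cv2.COLOR_BGR2HSV));m=((H>105)&(H<130)&(S>130))
for x in blobs(m,100):print(x[0],x[1],x[2])
print(o["tcp_pos"],o["tcp_rot"],s["cy"])
E
```

```text
time_s: 8.38
tcp_pos: [0.6231, 0.2127, 0.1266]
tcp_rot: [[0.358, 0.934, 0.007], [0.934, -0.358, 0.002], [0.005, 0.005, -1.0]]
wrist_force: [-0.0, -0.4, -1.2]
finger_gap: 0.0377
finger_force: 100.6
10374 [281.23375747  74.87941006] [  213    28   138    87 10374]
[0.6231064  0.21273782 0.12661708] [[ 0.35785167  0.93375435  0.00670787]
 [ 0.93376734 -0.35787321  0.00230615]
 [ 0.00455394  0.00543833 -0.99997484]] 208.75916636948037
```

View pics/w5.png

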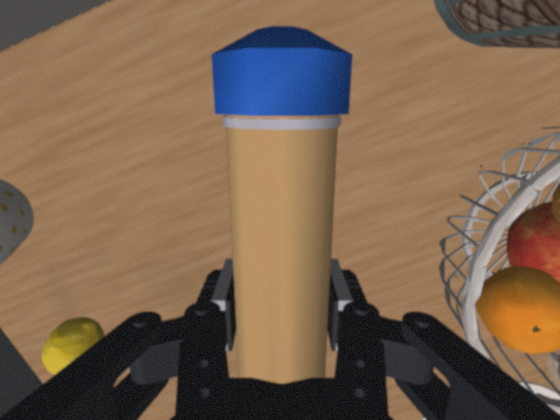

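The pin is gripped at mid-length, level and in line: the cap is 138 px wide at rows 28–114, and the seam at row 113 gives a centre offset of about 0 mm. Next I carry it over the holder.

```bash
python3 -m jog '[[-1.3,-3,0,0,0,0.004],[-2.2,-5,0,0,0,0.004],[-2.2,-5,0,0,0,0.004],[-2.2,-5,0,0,0,0.004],[-2.2,-5,0,0,0,0.004]]'|head -1; python3 -m jog '[[-2.2,-5,0,0,0,0.004],[-2.2,-5,0,0,0,0.004],[-2,-4.5,0,0,0,0.004],[-1.3,-3.1,0,0,0,0.004],[0,0,0,0,0,0]]'|head -1;python3 -m jog '[[0,0,0,0,0,0],[0,0,0,0,0,0]]'; python3 -c "
from h import *
print(observe()['tcp_pos'],observe()['tcp_rot'])"
```

```text
time_s: 9.1
time_s: 9.72
time_s: 9.98
tcp_pos: [0.443, -0.193, 0.1214]
tcp_rot: [[0.323, 0.946, -0.001], [0.946, -0.323, 0.001], [0.0, -0.001, -1.0]]
wrist_force: [0.1, 0.1, -2.0]
finger_gap: 0.0378
finger_force: 100.6
[ 0.44298965 -0.19299203  0.12144974] [[ 3.22783429e-01  9.46472193e-01 -1.11587646e-03]
 [ 9.46472785e-01 -3.22782739e-01  7.55898935e-04]
 [ 3.55251662e-04 -1.30013835e-03 -9.99999092e-01]]
```

```bash
python3 -m jog '[[0.25,-0.1,-2,0,0,0],[0,0,-2.5,0,0,0],[0,0,-2,0,0,0],[0,0,0,0,0,0],[0,0,0,0,0,0]]'
python3 - <<'E'
from h import *;import pickle
o=observe();s=snapshot("wrist");t=snapshot("top");q=snapshot("scene");pickle.dump((o,s,t),open("w6.pkl","wb"))
cv2.imwrite("pics/w6.png",np.hstack([cv2.resize(s["img"][:210,170:390],(314,300)),cv2.resize(q["img"][180:300,240:354],(285,300)),cv2.resize(t["img"][200:300,290:390],(201,300))]))
E
```

```text
time_s: 10.6
tcp_pos: [0.4461, -0.1946, 0.0579]
tcp_rot: [[0.323, 0.946, 0.001], [0.946, -0.323, -0.0], [-0.0, 0.001, -1.0]]
wrist_force: [-0.0, -0.7, -1.2]
finger_gap: 0.0374
finger_force: 100.6
```

View pics/w6.png

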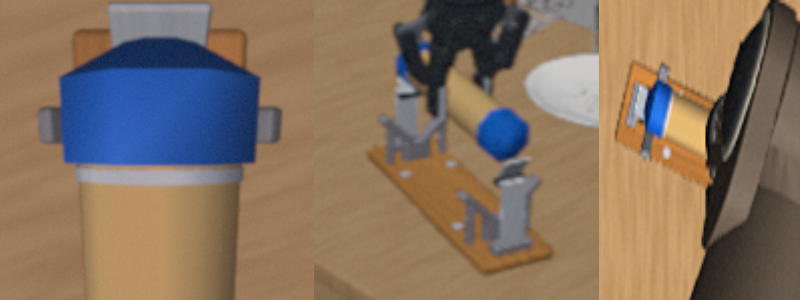

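The pin is centred: the cap spans columns 60–260, the cradle 38–281 and the steel lip about 160. Pressing down now.

```bash
python3 -m jog '[[0,0,-1,0,0,0],[0,0,-1,0,0,0],[0,0,-0.5,0,0,0],[0,0,-0.5,0,0,0],[0,0,0,0,0,0]]'; python3 -m jog '[[0,0,-0.5,0,0,0],[0,0,-0.5,0,0,0],[0,0,0,0,0,0]]'
```

```text
time_s: 11.38
tcp_pos: [0.4456, -0.195, 0.0266]
tcp_rot: [[0.324, 0.946, 0.0], [0.946, -0.324, 0.0], [0.0, 0.0, -1.0]]
wrist_force: [2.6, -1.3, -4.4]
finger_gap: 0.0376
finger_force: 100.6
time_s: 11.75
tcp_pos: [0.4454, -0.1949, 0.0165]
tcp_rot: [[0.324, 0.946, -0.0], [0.946, -0.324, 0.0], [0.0, -0.001, -1.0]]
wrist_force: [2.6, 0.3, -4.2]
finger_gap: 0.0378
finger_force: 100.5
```

```bash
python3 -m jog '[[0,0,-0.4,0,0,0],[0,0,0,0,0,0]]'; python3 -m jog '[[0,0,-0.4,0,0,0],[0,0,0,0,0,0]]';python3 -m jog '[[0,0,-0.4,0,0,0],[0,0,0,0,0,0]]'
```

```text
time_s: 12.0
tcp_pos: [0.4448, -0.1945, 0.0124]
tcp_rot: [[0.323, 0.946, -0.001], [0.946, -0.323, 0.001], [0.0, -0.002, -1.0]]
wrist_force: [1.4, 1.2, -5.8]
finger_gap: 0.0374
finger_force: 100.6
time_s: 12.25
tcp_pos: [0.4451, -0.1949, 0.0083]
tcp_rot: [[0.324, 0.946, -0.001], [0.946, -0.324, 0.0], [0.0, -0.001, -1.0]]
wrist_force: [3.0, -1.7, -7.9]
finger_gap: 0.0379
finger_force: 100.8
time_s: 12.5
tcp_pos: [0.445, -0.1948, 0.0045]
tcp_rot: [[0.324, 0.946, -0.001], [0.946, -0.324, 0.0], [0.0, -0.001, -1.0]]
wrist_force: [1.8, -0.2, -8.0]
finger_gap: 0.0375
finger_force: 100.9
```

```bash
python3 -m jog '[[0,0,-0.2,0,0,0],[0,0,0,0,0,0]]'; python3 -m jog '[[0,0,-0.2,0,0,0],[0,0,0,0,0,0]]'
python3 - <<'E'
from h import *
s=snapshot("wrist");q=snapshot("scene")
cv2.imwrite("pics/w7.png",np.hstack([cv2.resize(s["img"][:210,170:390],(314,300)),cv2.resize(q["img"][180:300,240:354],(285,300))]))
E
```

```text
time_s: 12.75
tcp_pos: [0.4458, -0.1951, 0.0034]
tcp_rot: [[0.324, 0.946, 0.001], [0.946, -0.324, -0.0], [-0.0, 0.001, -1.0]]
wrist_force: [1.0, 1.0, -2.9]
finger_gap: 0.0376
finger_force: 101.2
time_s: 13.0
tcp_pos: [0.4462, -0.1953, 0.003]
tcp_rot: [[0.324, 0.946, 0.002], [0.946, -0.324, -0.001], [-0.0, 0.002, -1.0]]
wrist_force: [-1.6, 2.3, 11.0]
finger_gap: 0.0379
finger_force: 102.5
```

View pics/w7.png

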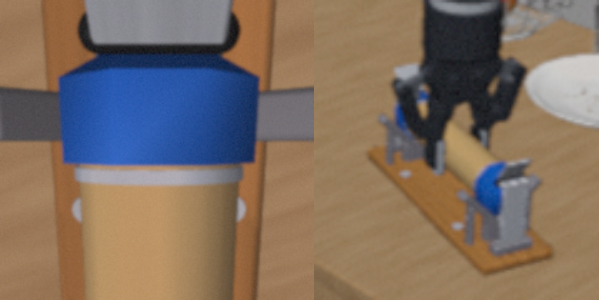

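The pin is seated: the black nose bar lies over the far upper bevel (row 48), both caps are in their cradles and the press force has risen. Now I release and retreat.

```bash
python3 -m jog '[[0,0,0.1,0,0,0],[0,0,0,0,0,0],[0,0,0,0,0,0],[0,0,0,0,0,0],[0,0,0,0,0,0]]' 100; python3 -m jog '[[0,0,2,0,0,0],[0,0,4,0,0,0],[0,0,5,0,0,0],[0,0,5,0,0,0],[-1,0,5,0,0,0]]';python3 -m jog '[[-3,0,3,0,0,0],[-2,0,0,0,0,0],[0,0,0,0,0,0],[0,0,0,0,0,0]]'
python3 - <<'E'
from h import *
o=observe();s=snapshot("wrist");cv2.imwrite("pics/w8.png",s["img"][:280,150:500])
c=cam(s,o);H,S,V=cv2.split(cv2.cvtColor(s["img"],cv2.COLOR_BGR2HSV))
P=[]
for x in blobs((H>105)&(H<130)&(S>150)&(V>60),100)[:3]: p=ray(c,x[1],.07);P.append(p);print(x[0],x[1],p)
a=P[0]-P[1];print((P[0]+P[1])/2,np.linalg.norm(a),np.degrees(np.arctan2(a[1],a[0])))
E
```

```text
time_s: 13.72
tcp_pos: [0.4454, -0.195, 0.0021]
tcp_rot: [[0.324, 0.946, -0.0], [0.946, -0.324, 0.0], [-0.0, -0.0, -1.0]]
wrist_force: [0.2, -0.0, 0.1]
finger_gap: 0.0854
finger_force: 0.0
time_s: 14.35
tcp_pos: [0.4356, -0.1949, 0.2137]
tcp_rot: [[0.324, 0.946, 0.0], [0.946, -0.324, -0.0], [-0.0, 0.0, -1.0]]
wrist_force: [0.3, 0.2, 1.4]
finger_gap: 0.0854
finger_force: 0.0
time_s: 14.85
tcp_pos: [0.3854, -0.1948, 0.2409]
tcp_rot: [[0.324, 0.946, -0.001], [0.946, -0.324, 0.001], [0.0, -0.002, -1.0]]
wrist_force: [-0.9, 0.0, -0.1]
finger_gap: 0.0853
finger_force: 0.0
936 [339.26709402  71.9241453 ] [ 0.47215397 -0.11404434  0.07      ]
561 [331.33511586 235.41889483] [ 0.41637552 -0.27745628  0.07      ]
[ 0.44426474 -0.19575031  0.07      ] 0.17266933808678026 71.15335717834526
```

View pics/w8.png

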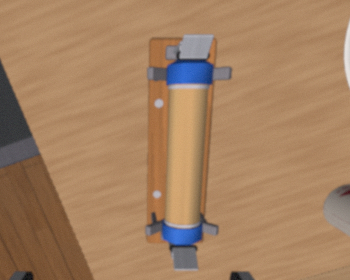

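The pin lies in both cradles under both arms, centred at (0.444, -0.196) and at 71.15° against 71.1° for the holder. The gripper is clear.

```bash
python3 -c "
from plant import close_job
print(close_job())"
```

```text
the job is handed in; nothing more can be done
None
```

The rolling pin is snapped home in both cradles under both arms and released, the mug and salt drum were never touched, and the job was handed in at about 15 s; the hand-in call returned no verdict.

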